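# Close a badge in the hand press and hold the lever on its stop

## Robot

A 6-joint arm with a two-finger parallel gripper is mounted at the origin on the work surface. World frame = base frame: x ahead of the robot, y to its left, z up, the work surface at z = 0. Lengths are in mm, angles in rad, forces in N, time in s.
With the tool pointing down it reaches from about 350 to 975 mm from the base axis. Payload 7.1 kg.
Tool frame: the origin (TCP) lies at the very end of the fingers, on their centre line; the grasp point (between the pads) lies ctrl.hold_point_z behind it (ctrl.hold_point_z is the distance from the TCP to the grasp point, in mm); z points along the fingers, y is the line along which they close (so a half turn about z gives the same grasp; the last joint's range is limited). The gripper opens to 88 mm and grips with 3 to 60 N. Pads are 20 mm wide; open, the fingers measure 115 mm over their backs; the gripper's body (75 mm by 178 mm) begins 61 mm behind the grasp point.
Start: joints at [-1.368, 0.423, 1.63, -0, 1.089, -0.019], TCP at [137.511, -609.668, 193.675] pointing down, gripper open.
Joint ranges: [-3, 3], [-0.9, 2.11], [0.09, 2.58], [-1.31, 4.45], [0.11, 2.69], [-2.54, 2.54]. Speed limits (rad/s): [2.39, 2.39, 3.01, 3.14, 3.14, 3.14].

## Interface

Orientations are given as a rotation vector (axis times angle).
In Python, from workcell import ctrl gives the robot as it stands. The module is installed in compiled form; this text tells all that it offers.
- The arm moves only by the shell command python3 -m creep 'ROWS'. ROWS is JSON, a list of rows, each an object with "translation": the shift along the tool's x, y, z in mm, a list of three; "angular": the turn, a rotation vector about the tool's x, y, z in rad, a list of three; "jaw": the opening, from 0 (shut) to 1 (fully open). A call has exactly 8 rows; each row is the pose to reach, as a shift and turn from the pose commanded when the call began, along the tool's axes at that moment; what a row does not reach only later rows make up. A row lasts 1/8 s, in which the tool goes at most 62.5 mm and 10.7 degrees, less where a joint would pass 70% of its speed; a pose out of reach is approached as far as the arm can. A call with a gripper value outside its range is refused whole. The fingers move at their own pace and stop on an object; the grip force is fixed at half the most. Time passes only in rows, so rows that repeat a pose let the fingers close, or fill a call up. It gives the time, the measured TCP pose, the force, the opening and the grip force at its end, in the units of the state.
- ctrl.get_obs(): the state, without advancing time (a new reading comes with each control period).
- ctrl.get_image(name): name is "scene" or "side" or "wrist"; returns the picture (480x640x3 uint8, red, green, blue); there is no depth.
- ctrl.camera_info(name): a dict with "camera_matrix" (3x3 intrinsics, pixels), "world_from_camera" (4x4, takes a point from camera to world coordinates). Camera axes: x right, y up, looking along -z (the intrinsics and any distortion apply to the point x, -y, -z); pixel columns grow to the right and rows downward; lengths in mm; the calibration is good to about 2 mm. A picture is of the moment at which its call begins: read the wrist's pose just before it. camera_info takes no time and is no camera call; for the wrist camera it gives the pose at the moment of the call.
- ctrl.close_job(): hands the job in; it is judged then, once.
Trained networks look in the newest picture that a camera, given by its name, has taken for a name from the list of things; names that differ only in an ending like _2 or _b are one class to them, and where a whole thing is asked for, a point or a joint stands for the part that bears it (a point fixed in the world has none). Each returns a list of dicts, best first, with "score" (0 to 1); they miss things now and then, are a little off and sometimes report something else, mostly with a low value. They report only what shows in the picture. A call takes as long as a camera call.
- ctrl.look_for(camera, label): "rect" ([left, top, right, bottom] in pixels, round what is visible of it).
The state is a dict: "t": time; "qpos": joint angles; "qvel": joint speeds; "joint_torque": joint torques, N m; "ee_pos": TCP position; "orientation": TCP orientation; "ft_force": force on the tool from outside, world axes, zero at the start; "moment": the same for the moment, N m; "width": finger opening in mm; "grasp_force": force on a finger pad.
Only numpy, scipy, OpenCV 4.12 (cv2) and the standard library are available. Lean on these libraries where they do the work, as an engineer would, in place of code of your own. Each camera call takes 0.05 s, during which the arm holds its last target. There are 200 camera calls.

## Task

Press this badge for me: set the domed metal badge front, dome up, on the die of the badge press and let go of it, slide the die carriage fully home under the ram, then bring the ball-ended hand lever all the way forward and down to its stop against its return spring. Finish still holding the lever hard down on its stop so that the press keeps squeezing the badge; do not let it spring back. Leave the tape roll, marker and stapler where they are.

Things in the scene. Friction and masses are not known exactly. Their poses are not given: they have to be found in the camera images.
- press: Grey bench badge press, fixed. Origin on the table under the vertical ram axis; x points to its back (column), -x is its front, y runs along the cross track, z up. Foot 215 x 130 mm. Track 84 mm wide, 41 mm high, y -65 to +295 mm. Head over the ram: x -30 to +120, y -33 to +33, z 105 to 188 mm, so the die can only be loaded from above when out on the +y side.
- die_slide (a joint): Travel of the die carriage along the track, m. 0 = fully out on the loading side (+y of the press), 0.120 = fully home against its end stop with the die under the ram. It moves along -y of the press, stays where it is left and takes about 2 N to push. Starts between 0 and 0.02.
- die_seat (a point): Centre of the die on the carriage, at the shoulder on which the badge's rim sits, 60 mm above the table. Die: dark round post, 43 mm across, 18 mm high, on a plate 70 mm wide (top at 42 mm). On it a bright centring plug, 35 mm across, tapering to 29 mm at its top 5 mm up, goes up inside the badge. Axes as the press.
- slide_knob (a point): Centre of the upright black knob on the carriage's outer end, 20 mm in diameter, 30 mm tall (57 to 87 mm above the table), this point 72 mm above the table and 95 mm from the die centre in +y of the press. It moves with the carriage.
- ram_axis (a point): Fixed point on the ram axis, 60 mm above the table: where die_seat stands when the carriage is home.
- presser: Sprung steel presser, 35 mm across, at the foot of the ram above the die; origin at the centre of its underside, 92 mm above the table with the lever up. The lever drives it 26 mm down; with a badge on the die it meets the badge and is squeezed back about 4 mm, pressing it with about 15 N.
- lever (a joint): Angle of the hand lever, rad. 0 = resting up, 50 degrees above level towards the front (-x of the press); 1.0 = stop, pulled forward and down until about 7 degrees below level. A torsion spring always drives it back to 0 (about 3 N at the ball at 0, about 10 N at 1.0, badge included).
- lever_arm: The hand lever: steel hub between the head's cheeks, round bar 14 mm thick, black ball at its end. Origin on the pivot's centre line, 168 mm above the table and 35 mm behind (+x) the ram axis; with the lever up its axes are those of the press, and it turns about its y axis.
- badge: The badge front: a loose bright steel cap, 44 mm across and 10 mm high, with an upright rim and a domed top, hollow below (38 mm inside, 6 mm deep). 20 g. Lies dome up on the table to the robot's right. Origin at the centre of its underside; z up through the dome. Seated on the die its origin is at die_seat.
- kraft_tape: Brown roll of tape lying flat, 120 mm across, 48 mm high, a bystander. Origin at the centre of its underside.
- marker: Grey marker pen with black cap, 130 mm long, 18 mm thick, lying, a bystander. Origin under its middle, x along it.
- stapler: Red desk stapler, 150 mm long, 36 mm wide, 60 mm high, a bystander. Origin under its middle, x along it.
- lever_ball (a point): Centre of the lever's smooth black ball grip, 34 mm in diameter, 190 mm from the pivot; at rest 314 mm above the table, at the stop about 144 mm and 154 mm in front (-x) of the ram axis. The bar runs from ball to pivot in the press's x-z plane: the ball is free on both y sides and above, and can be gripped (it creeps slowly in the pads) or borne down on from above.

How it is judged (in metres and radians):
On the way, in this order (a step that is already met when the one before it is completed fails the run):
1. the badge front sits dome up on the die, let go (horizontal distance between badge and die_seat below 0.003 m and z of badge in the frame of die_seat between -0.003 and 0.0025 m and angle between badge's own z axis and vertical below 0.12 rad and contact force between the fingers and badge below 0.3 N), for 0.2 s.
2. the carriage is home under the ram with the badge on the die (value of joint die_slide above 0.117 m and horizontal distance between badge and die_seat below 0.003 m and z of badge in the frame of die_seat below 0.0025 m), for 0.2 s.
At the end, for the whole second after the job is handed in: The robot holds the lever at its stop (lever above 0.95 of 1.0 rad, pushed with more than 2 N), the carriage is home within 3 mm, the badge front sits dome up on the die (within 3 mm of centre and 2.5 mm of the shoulder) and the presser squeezes it with more than 6 N (all of step 2 and value of joint lever above 0.95 rad and contact force between any of the fingers, the arm and lever_arm above 2 N and contact force between presser and badge above 6 N and z of badge in the frame of die_seat above -0.003 m and angle between badge's own z axis and vertical below 0.12 rad); the arm keeps its last pose, push and grip.
It fails at once if a bystander is shifted by more than 20 mm (distance of any of kraft_tape, marker, stapler from where it was at the start of the episode above 0.02 m).
It also fails if it takes over 69 s, if anything falls off the work surface, if the arm or the gripper's body presses on something with over 40 N, if the wrist force passes 120 N, or if a joint passes its speed limit or range.

## Working session

There is one attempt and no reset: what is moved stays moved. The work goes in short steps, Python scripts to look and compute and a shell command to move; the robot and the scene stay as the last step left them, time stands still between calls to the robot, and variables do not carry over. Pictures are saved under pics/ and viewed, at most 10 in all, crops included, and the job is handed in when it is done.

```bash
mkdir -p pics; python3 - <<'E'
from workcell import ctrl
import cv2,numpy as np
np.set_printoptions(precision=4,suppress=True)
o=ctrl.get_obs();print(o, ctrl.hold_point_z)
ims=[]
for c in ["scene","side","wrist"]:
    im=ctrl.get_image(c);cv2.imwrite(f"pics/{c}0.png",im[:,:,::-1])
    i=ctrl.camera_info(c);print(c,i["camera_matrix"],i["world_from_camera"],i.keys())
    for l in ["badge","die_seat","slide_knob","lever_ball","press","kraft_tape","marker","stapler","presser"]:
        r=ctrl.look_for(c,l);print(l,[(np.round(x["rect"],1).tolist(),round(x["score"],2)) for x in r[:2]])
E
```

```text
{'t': 0.0, 'qpos': array([-1.368 ,  0.4238,  1.6307, -0.    ,  1.0887, -0.019 ]), 'qvel': array([ 0.0001, -0.0022, -0.0008, -0.0005, -0.001 ,  0.    ]), 'joint_torque': array([  0.0007, -54.4618, -27.3665,   0.0645,   0.0227,  -0.0001]), 'ee_pos': array([ 137.3655, -609.082 ,  192.9094]), 'orientation': array([-3.1207, -0.3475,  0.0003]), 'ft_force': array([ 0.5943, -0.6917, -0.6494]), 'moment': array([0.0117, 0.0012, 0.0045]), 'grasp_force': 0.0, 'width': 87.82582132425043} 18.700000000000003
scene [[483.3764   0.     322.1785]
 [  0.     483.3764 249.1823]
 [  0.       0.       1.    ]] [[  -0.7345   -0.5193    0.4369 1135.5042]
 [   0.6786   -0.5671    0.4668  611.7613]
 [   0.0053    0.6393    0.7689 1259.1828]
 [   0.        0.        0.        1.    ]] dict_keys(['camera_matrix', 'world_from_camera'])
badge [([271.4, 224.1, 282.5, 234.8], 0.45)]
die_seat [([306.7, 291.6, 357.0, 335.0], 0.88)]
slide_knob [([304.4, 291.1, 355.8, 336.3], 0.6)]
lever_ball [([276.8, 203.9, 319.4, 273.7], 0.91)]
press [([252.7, 205.8, 379.0, 359.9], 0.94)]
kraft_tape [([199.7, 251.1, 237.3, 289.3], 0
[... 749 characters left out ...]
([311.9, 194.4, 367.0, 245.5], 0.88), ([226.7, 204.5, 261.9, 238.7], 0.24)]
press []
kraft_tape [([400.5, 317.2, 453.2, 365.4], 0.86), ([351.5, 395.1, 407.6, 422.8], 0.37)]
marker [([401.8, 318.1, 455.7, 361.9], 0.63)]
stapler []
presser [([311.8, 192.4, 370.0, 245.9], 0.16)]
wrist [[340.7339   0.     315.7842]
 [  0.     340.7339 243.2475]
 [  0.       0.       1.    ]] [[   0.2198    0.9363    0.2738  211.6145]
 [  -0.9755    0.2111    0.0611 -592.7259]
 [  -0.0006   -0.2805    0.9599  383.9041]
 [   0.        0.        0.        1.    ]] dict_keys(['camera_matrix', 'world_from_camera'])
badge []
die_seat []
slide_knob []
lever_ball []
press []
kraft_tape []
marker []
stapler []
presser []
```

View pics/scene0.png

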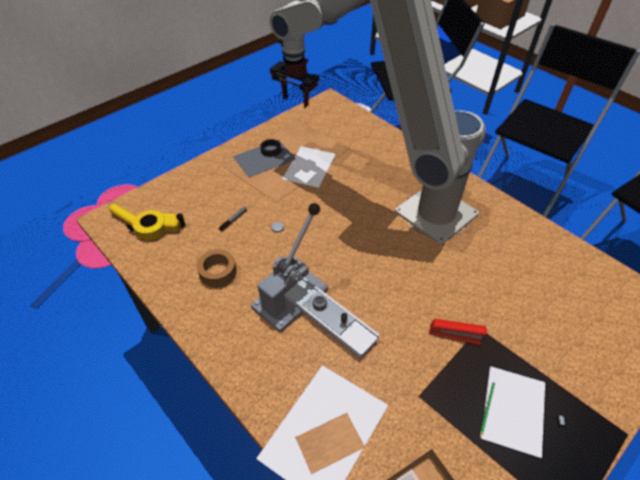

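View pics/side0.png

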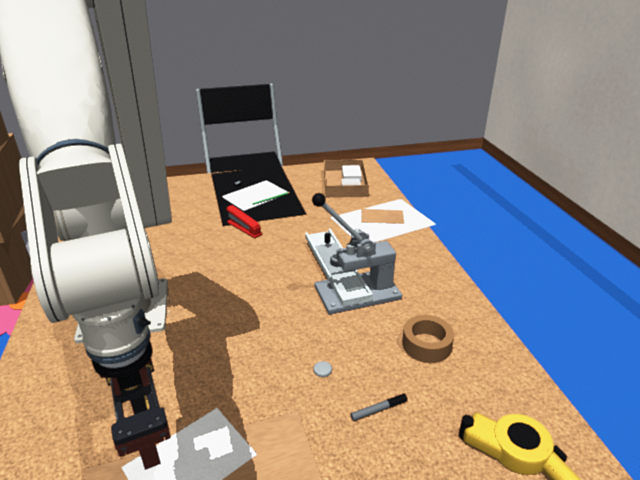

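The scene view shows the badge at (277,228), the die at about (320,302), the knob at (344,319) and the ball at (314,209). The side view has the badge at (322,369), the knob at (327,239) and the ball at (318,200).

```bash
cat > h.py <<'E'
from workcell import ctrl
import cv2,numpy as np
from scipy.spatial.transform import Rotation as R
from scipy.optimize import least_squares
np.set_printoptions(precision=2,suppress=True)
def ray(info,uv):
    K=info["camera_matrix"];T=info["world_from_camera"]
    d=np.linalg.inv(K)@[uv[0],uv[1],1]; d=T[:3,:3]@(d*[1,-1,-1]); return T[:3,3],d
def onplane(info,uv,z):
    c,d=ray(info,uv); return c+d*(z-c[2])/d[2]
def proj(info,P):
    T=info["world_from_camera"];p=T[:3,:3].T@(np.asarray(P,float)-T[:3,3]);p=p*[1,-1,-1]
    q=info["camera_matrix"]@p; return q[:2]/q[2]
def totool(dw):
    o=ctrl.get_obs(); return R.from_rotvec(o["orientation"]).inv().apply(dw)
def tcp():
    o=ctrl.get_obs(); return o["ee_pos"],R.from_rotvec(o["orientation"]).as_matrix()
E
python3 - <<'E'
from h import *
S=ctrl.camera_info("scene");D=ctrl.camera_info("side")
print("badge",onplane(S,(277,227.5),6),onplane(D,(322.5,369),6))
print("ball",onplane(S,(314,209),314),onplane(D,(318.5,200),314))
print("knob",onplane(S,(344,314.5),87),onplane(D,(327,234),87))
print("die",onplane(S,(320,300),65))
for n,a,z in (("tape",((217,268),),24),("marker",((233,218),),9),("stapler",((459,331),),30)): print(n,onplane(S,a[0],z))
# fit press pose x,y,yaw,s
def pts(p):
    x,y,a,s=p;c=np.array([[np.cos(a),-np.sin(a)],[np.sin(a),np.cos(a)]])
    f=lambda q:np.r_[[x,y]+c@np.array(q[:2]),q[2]]
    return f((-87.1,0,313.6)),f((0,120-s+95,87)),f((0,120-s,65))
def res(p):
    b,k,d=pts(p)
    return np.r_[proj(S,b)-(314,209),proj(D,b)-(318.5,200),proj(S,k)-(344,314.5),proj(D,k)-(327,234),.7*(proj(S,d)-(320,300)),(p[3]-10)/20]
for a0 in (0,1.5,-1.5,3):
    r=least_squares(res,[600,-100,a0,10]);print(r.x,r.cost,r.fun)
    if r.cost<60: print(pts(r.x))
E
```

```text
badge [ 473.12 -328.41    6.  ] [ 470.57 -332.48    6.  ]
ball [518.08 -82.05 314.  ] [518.15 -85.47 314.  ]
knob [587.36 118.81  87.  ] [587.81 117.34  87.  ]
die [594.27  25.79  65.  ]
tape [ 736.44 -308.75   24.  ]
marker [ 560.95 -466.82    9.  ]
stapler [353.79 360.79  30.  ]
[604.73 -75.66   0.09  19.43] 0.42341880129657683 [-0.28 -0.16 -0.26 -0.25  0.03  0.12 -0.22 -0.3  -0.49  0.04  0.47]
(array([517.97, -83.3 , 313.6 ]), array([587.57, 119.16,  87.  ]), array([595.91,  24.52,  65.  ]))
[604.73 -75.66   0.09  19.43] 0.42341880129659343 [-0.28 -0.16 -0.26 -0.25  0.03  0.12 -0.22 -0.3  -0.49  0.04  0.47]
(array([517.97, -83.3 , 313.6 ]), array([587.57, 119.16,  87.  ]), array([595.91,  24.52,  65.  ]))
[604.73 -75.66   0.09  19.43] 0.4234188012965792 [-0.28 -0.16 -0.26 -0.25  0.03  0.12 -0.22 -0.3  -0.49  0.04  0.47]
(array([517.97, -83.3 , 313.6 ]), array([587.57, 119.16,  87.  ]), array([595.91,  24.52,  65.  ]))
[477.6   13.46   2.08 321.07] 584.4574942901521 [  4.24   4.32  -1.17  -4.19  -8.59 -15.03  -1.82   9.76   3.79  21.42
  15.55]
```

```bash
python3 -m creep '[{"translation":[48,-25,0],"angular":[0,0,-0.18],"jaw":1},{"translation":[97,-50,0],"angular":[0,0,-0.36],"jaw":1},{"translation":[145,-74,10],"angular":[0,0,-0.54],"jaw":1},{"translation":[194,-99,20],"angular":[0,0,-0.72],"jaw":1},{"translation":[242,-124,30],"angular":[0,0,-0.9],"jaw":1},{"translation":[291,-149,40],"angular":[0,0,-1.08],"jaw":1},{"translation":[340,-174,50],"angular":[0,0,-1.26],"jaw":1},{"translation":[388,-199,60],"angular":[0,0,-1.437],"jaw":1}]'
python3 -m creep '[{"translation":[0,0,0],"angular":[0,0,0],"jaw":1},{"translation":[0,0,0],"angular":[0,0,0],"jaw":1},{"translation":[0,0,0],"angular":[0,0,0],"jaw":1},{"translation":[0,0,0],"angular":[0,0,0],"jaw":1},{"translation":[0,0,0],"angular":[0,0,0],"jaw":1},{"translation":[0,0,0],"angular":[0,0,0],"jaw":1},{"translation":[0,0,0],"angular":[0,0,0],"jaw":1},{"translation":[0,0,0],"angular":[0,0,0],"jaw":1}]'
python3 - <<'E'
from h import *
p,M=tcp();print(p,M,ctrl.get_obs()["t"])
im=ctrl.get_image("wrist");W=ctrl.camera_info("wrist");cv2.imwrite("pics/w1.png",im[:,:,::-1])
for r in ctrl.look_for("wrist","badge"):
    b=r["rect"];c=((b[0]+b[2])/2,(b[1]+b[3])/2);print(b,r["score"],onplane(W,c,6))
E
```

```text
t: 2.5
ee_pos: [473.7, -329.0, 133.6]
orientation: [2.114, 2.323, 0.0]
ft_force: [0.1, -0.3, 0.5]
width: 88.0
grasp_force: 0.0
t: 3.5
ee_pos: [472.2, -330.2, 133.7]
orientation: [-2.122, -2.317, 0.0]
ft_force: [-0.2, 0.0, 0.0]
width: 87.8
grasp_force: 0.0
[ 472.22 -330.18  133.68] [[-0.09  1.   -0.  ]
 [ 1.    0.09  0.  ]
 [ 0.   -0.   -1.  ]] 3.5
[291.3, 205.1, 340.4, 244.5] 0.57 [ 471.07 -327.5     6.  ]
```

View pics/w1.png

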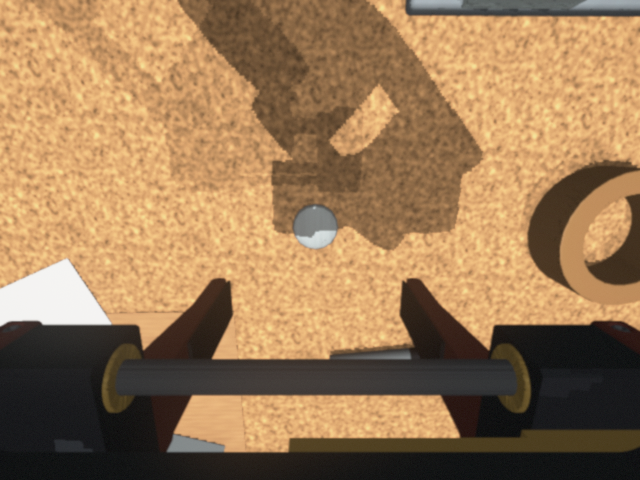

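The wrist view shows the badge as a disc centred at about (316,227), midway between the fingers.

```bash
python3 - <<'E'
from h import *
W=ctrl.camera_info("wrist");im=cv2.imread("pics/w1.png")
for z in (4,6): print(onplane(W,(316,226.7),z))
p,M=tcp();b=onplane(W,(316,226.7),5);print(M.T@(np.r_[b[:2],2]-p))
E
```

```text
[ 471.43 -329.82    4.  ]
[ 471.38 -329.34    6.  ]
[  0.65  -0.78 131.67]
```

```bash
python3 -m creep '[{"translation":[0.3,-0.4,30],"angular":[0,0,0],"jaw":1},{"translation":[0.6,-0.8,60],"angular":[0,0,0],"jaw":1},{"translation":[0.6,-0.8,90],"angular":[0,0,0],"jaw":1},{"translation":[0.6,-0.8,115],"angular":[0,0,0],"jaw":1},{"translation":[0.6,-0.8,125],"angular":[0,0,0],"jaw":1},{"translation":[0.6,-0.8,130.5],"angular":[0,0,0],"jaw":1},{"translation":[0.6,-0.8,130.5],"angular":[0,0,0],"jaw":1},{"translation":[0.6,-0.8,130.5],"angular":[0,0,0],"jaw":1}]'
python3 -m creep '[{"translation":[0,0,0],"angular":[0,0,0],"jaw":0.7},{"translation":[0,0,0],"angular":[0,0,0],"jaw":0.6},{"translation":[0,0,0],"angular":[0,0,0],"jaw":0.54},{"translation":[0,0,0],"angular":[0,0,0],"jaw":0.5},{"translation":[0,0,0],"angular":[0,0,0],"jaw":0.45},{"translation":[0,0,0],"angular":[0,0,0],"jaw":0.4},{"translation":[0,0,0],"angular":[0,0,0],"jaw":0.4},{"translation":[0,0,0],"angular":[0,0,0],"jaw":0.4}]'
```

```text
t: 4.6
ee_pos: [471.9, -330.0, 4.0]
orientation: [2.121, 2.316, 0.0]
ft_force: [0.4, -0.7, 0.3]
width: 87.7
grasp_force: 0.0
t: 5.6
ee_pos: [471.4, -329.7, 3.2]
orientation: [2.122, 2.317, 0.0]
ft_force: [0.3, 0.4, -0.4]
width: 34.8
grasp_force: 0.0
```

```bash
python3 - <<'E'
from h import *
im=ctrl.get_image("wrist");cv2.imwrite("pics/w2.png",im[:,:,::-1]);print(tcp()[0],ctrl.get_obs()["width"],ctrl.look_for("wrist","badge"))
E
```

```text
[ 471.34 -329.64    3.15] 35.31620609927928 [{'rect': [278.8, 243.5, 354.4, 310.3], 'score': 0.96}]
```

View pics/w2.png

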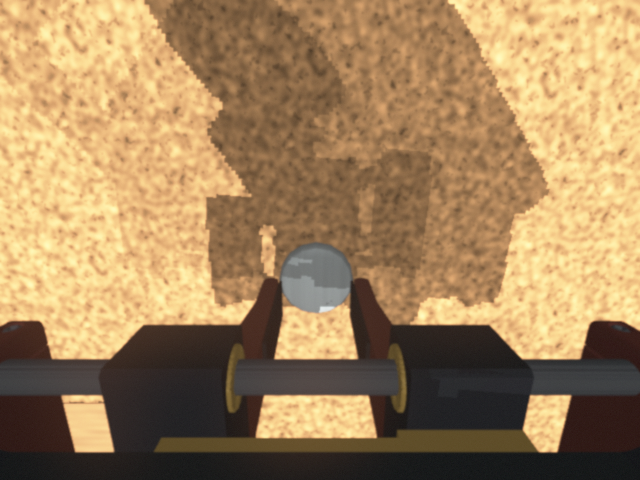

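The badge slipped forward out of the pads: its centre is now at about (316,277), ahead of the fingertips.

```bash
python3 - <<'E'
from h import *
W=ctrl.camera_info("wrist");p,M=tcp()
b=onplane(W,(316,277),6);print(b,M.T@(b-p),"tcp px",proj(W,p))
for x in (-10,10): print(proj(W,p+M@[x,17,0]))
ctrl.get_image("scene");ctrl.get_image("side")
for c,z in (("scene",6),("side",6)):
  for r in ctrl.look_for(c,"badge")[:2]:
    q=r["rect"];print(c,q,r["score"],onplane(ctrl.camera_info(c),((q[0]+q[2])/2,(q[1]+q[3])/2),z))
E
```

```text
[ 470.38 -328.08    6.  ] [ 1.68 -0.84 -2.82] tcp px [317.4  277.84]
[345.37 293.18]
[346.19 262.08]
scene [274.3, 223.6, 285.4, 235.8] 0.44 [ 472.37 -313.68    6.  ]
side [314.1, 360.6, 331.0, 375.3] 0.5 [ 471.41 -329.35    6.  ]
```

```bash
python3 - <<'E'
from h import *
im=cv2.imread("pics/w2.png")[220:340,230:410];a=cv2.resize(im,None,fx=4,fy=4,interpolation=cv2.INTER_CUBIC)
cv2.imwrite("pics/w2c.png",a)
s=ctrl.get_image("side")[:,:,::-1][310:410,270:390];a2=cv2.resize(s,(720,600),interpolation=cv2.INTER_CUBIC);cv2.imwrite("pics/s2c.png",a2)
E
```

```text
(no output)
```

View pics/w2c.png

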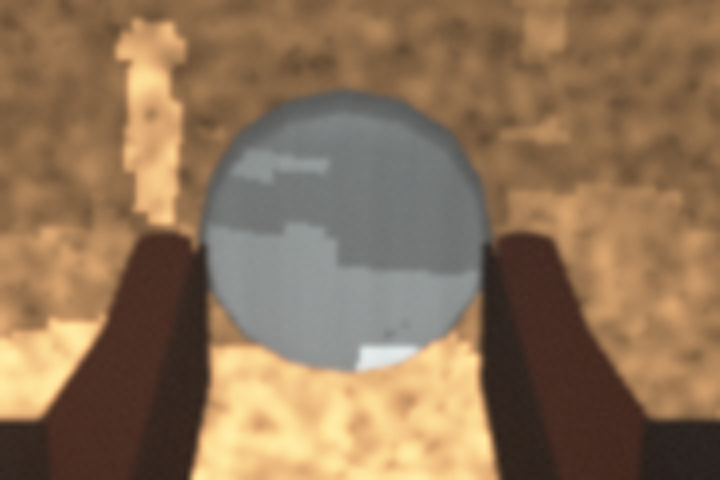

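View pics/s2c.png

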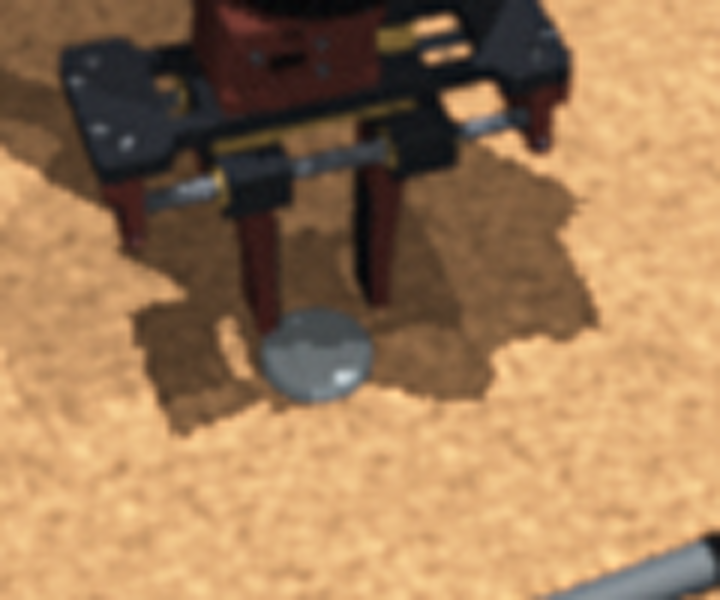

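```bash
python3 - <<'E'
from h import *
W=ctrl.camera_info("wrist");D=ctrl.camera_info("side");p,M=tcp();print(p)
for h in (0,5,10,15,20,25,30):
    print(h,"wrist",[proj(W,p+M@[x,s*17.6,-h]).round(1) for s in(-1,1) for x in (-10,0,10)],"side",[proj(D,p+M@[0,s*17.6,-h]).round(1) for s in (-1,1)])
print("observed wrist inner", (230+205/4,220+240/4),(230+488/4,220+240/4),"side inner",(270+277/6,310+328/6),(270+362/6,310+303/6))
print("badge circle px", [np.linalg.norm(proj(W,[470,-328,z])-proj(W,[470+44,-328,z])) for z in (0,6)])
E
```

```text
[ 471.35 -329.66    3.17]
0 wrist [array([288.4, 293.1]), array([288. , 277.8]), array([287.6, 262. ]), array([346.3, 293.1]), array([346.7, 277.8]), array([347.2, 262. ])] side [array([315.3, 370.7]), array([329.8, 367.2])]
5 wrist [array([287.7, 296.7]), array([287.3, 281. ]), array([286.9, 264.9]), array([347.1, 296.7]), array([347.5, 281. ]), array([347.9, 264.9])] side [array([315.3, 369.1]), array([329.8, 365.6])]
10 wrist [array([287.1, 300.4]), array([286.6, 284.4]), array([286.2, 268. ]), array([347.8, 300.4]), array([348.3, 284.4]), array([348.7, 268. ])] side [array([315.3, 367.6]), array([329.8, 364.1])]
15 wrist [array([286.3, 304.3]), array([285.9, 288. ]), array([285.5, 271.1]), array([348.6, 304.3]), array([349.1, 288. ]), array([349.6, 271.1])] side [array([315.2, 366. ]), array([329.8, 362.5])]
20 wrist [array([285.6, 308.4]), array([285.1, 291.7]), array([284.7, 274.5]), array([349.5, 308.4]), array([350. , 291.7]), array([350.5, 274.5])] side [array([315.2, 364.5]), array([329.8, 361. ])]
25 wrist [array([284.8, 312.7]), array([284.3, 295.6]), array([283.8, 278. ]), array([350.3, 312.7]), array([350.9, 295.6]), array([351.4, 278. ])] side [array([315.2, 362.9]), array([329.8, 359.4])]
30 wrist [array([284. , 317.3]), array([283.4, 299.8]), array([282.9, 281.8]), array([351.3, 317.3]), array([351.8, 299.8]), array([352.4, 281.8])] side [array([315.2, 361.3]), array([329.8, 357.8])]
observed wrist inner (281.25, 280.0) (352.0, 280.0) side inner (316.1666666666667, 364.6666666666667) (330.3333333333333, 360.5)
badge circle px [np.float64(72.11092153496253), np.float64(74.16511641094496)]
```

The side crop shows the fingertips ending about 20 mm above the reported TCP height, so the pads closed above the badge and it hasn't moved. I'll open and go further down, watching the force.

```bash
python3 -m creep '[{"translation":[0,0,0],"angular":[0,0,0],"jaw":0.7},{"translation":[0,0,0],"angular":[0,0,0],"jaw":0.7},{"translation":[0,0,0],"angular":[0,0,0],"jaw":0.7},{"translation":[0,0,2],"angular":[0,0,0],"jaw":0.7},{"translation":[0,0,4],"angular":[0,0,0],"jaw":0.7},{"translation":[0,0,6],"angular":[0,0,0],"jaw":0.7},{"translation":[0,0,8],"angular":[0,0,0],"jaw":0.7},{"translation":[0,0,8],"angular":[0,0,0],"jaw":0.7}]'

```

```text
t: 6.95
ee_pos: [471.3, -329.6, -5.0]
orientation: [-2.121, -2.317, 0.0]
ft_force: [-0.1, -0.5, 0.1]
width: 61.4
grasp_force: 0.0
```

```bash
python3 -m creep '[{"translation":[0,0,1],"angular":[0,0,0],"jaw":0.7},{"translation":[0,0,2],"angular":[0,0,0],"jaw":0.7},{"translation":[0,0,4],"angular":[0,0,0],"jaw":0.7},{"translation":[0,0,6],"angular":[0,0,0],"jaw":0.7},{"translation":[0,0,8],"angular":[0,0,0],"jaw":0.7},{"translation":[0,0,9],"angular":[0,0,0],"jaw":0.7},{"translation":[0,0,10],"angular":[0,0,0],"jaw":0.7},{"translation":[0,0,10],"angular":[0,0,0],"jaw":0.7}]'
python3 - <<'E'
from h import *
im=ctrl.get_image("side")[:,:,::-1][330:400,280:380];cv2.imwrite("pics/s3.png",cv2.resize(im,None,fx=7,fy=7,interpolation=cv2.INTER_CUBIC))
E
```

```text
t: 7.95
ee_pos: [471.3, -329.6, -14.9]
orientation: [-2.121, -2.317, 0.0]
ft_force: [-0.6, 1.2, 0.1]
width: 61.6
grasp_force: 0.0
```

View pics/s3.png

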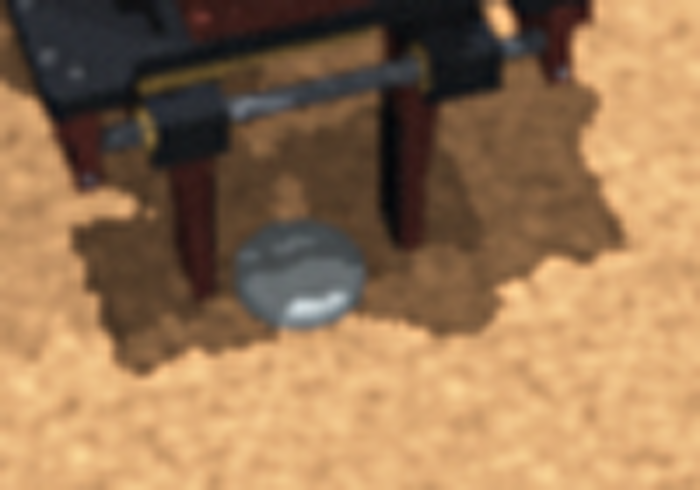

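The fingertips now straddle the badge, about 3.5 mm above the table (their midpoint is at crop (305,272) and the badge at (300,272)). So the true tips are about 18.7 mm behind the reported ee_pos. Closing now.

```bash
python3 -m creep '[{"translation":[0,0,1],"angular":[0,0,0],"jaw":0.6},{"translation":[0,0,1.5],"angular":[0,0,0],"jaw":0.55},{"translation":[0,0,1.5],"angular":[0,0,0],"jaw":0.5},{"translation":[0,0,1.5],"angular":[0,0,0],"jaw":0.45},{"translation":[0,0,1.5],"angular":[0,0,0],"jaw":0.4},{"translation":[0,0,1.5],"angular":[0,0,0],"jaw":0.4},{"translation":[0,0,1.5],"angular":[0,0,0],"jaw":0.4},{"translation":[0,0,1.5],"angular":[0,0,0],"jaw":0.4}]'

```

```text
t: 9.0
ee_pos: [471.4, -329.7, -16.3]
orientation: [2.122, 2.317, 0.0]
ft_force: [0.2, -0.4, 0.1]
width: 35.2
grasp_force: 0.0
```

```bash
python3 - <<'E'
from h import *
im=ctrl.get_image("side")[:,:,::-1][330:400,280:380];a=cv2.resize(im,(600,420),interpolation=cv2.INTER_CUBIC)
b=ctrl.get_image("wrist")[:,:,::-1][200:340,220:420];b=cv2.resize(b,(600,420),interpolation=cv2.INTER_CUBIC)
a=cv2.resize(a,(400,280));b=cv2.resize(b,(400,280))
cv2.imwrite("pics/s4.png",np.hstack([a,b]))
E
```

```text
(no output)
```

View pics/s4.png

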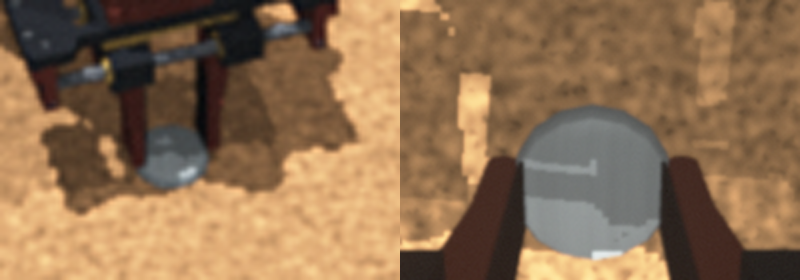

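The fingers still close above the dome, so the real offset is nearer 28 mm, as the wrist view suggested. Open and probe further down.

```bash
python3 -m creep '[{"translation":[0,0,0],"angular":[0,0,0],"jaw":0.65},{"translation":[0,0,0],"angular":[0,0,0],"jaw":0.65},{"translation":[0,0,0],"angular":[0,0,0],"jaw":0.65},{"translation":[0,0,1],"angular":[0,0,0],"jaw":0.65},{"translation":[0,0,3],"angular":[0,0,0],"jaw":0.65},{"translation":[0,0,5],"angular":[0,0,0],"jaw":0.65},{"translation":[0,0,6],"angular":[0,0,0],"jaw":0.65},{"translation":[0,0,6],"angular":[0,0,0],"jaw":0.65}]'
python3 -m creep '[{"translation":[0,0,0],"angular":[0,0,0],"jaw":0.6},{"translation":[0,0,0],"angular":[0,0,0],"jaw":0.55},{"translation":[0,0,0],"angular":[0,0,0],"jaw":0.5},{"translation":[0,0,0],"angular":[0,0,0],"jaw":0.45},{"translation":[0,0,0],"angular":[0,0,0],"jaw":0.4},{"translation":[0,0,0],"angular":[0,0,0],"jaw":0.4},{"translation":[0,0,0],"angular":[0,0,0],"jaw":0.4},{"translation":[0,0,0],"angular":[0,0,0],"jaw":0.4}]'
```

```text
t: 10.1
ee_pos: [471.3, -329.6, -22.5]
orientation: [-2.121, -2.317, 0.0]
ft_force: [-0.8, -0.2, -1.4]
width: 56.7
grasp_force: 0.0
t: 11.1
ee_pos: [471.4, -329.7, -22.3]
orientation: [2.122, 2.317, 0.0]
ft_force: [-0.7, -0.0, 1.3]
width: 42.3
grasp_force: 30.0
```

```bash
python3 -m creep '[{"translation":[0,0,0],"angular":[0,0,0],"jaw":0.65},{"translation":[0,0,0],"angular":[0,0,0],"jaw":0.65},{"translation":[0,0,0],"angular":[0,0,0],"jaw":0.65},{"translation":[0,0,1],"angular":[0,0,0],"jaw":0.65},{"translation":[0,0,2],"angular":[0,0,0],"jaw":0.65},{"translation":[0,0,3],"angular":[0,0,0],"jaw":0.65},{"translation":[0,0,4],"angular":[0,0,0],"jaw":0.65},{"translation":[0,0,4],"angular":[0,0,0],"jaw":0.65}]'
python3 -m creep '[{"translation":[0,0,0],"angular":[0,0,0],"jaw":0.6},{"translation":[0,0,0],"angular":[0,0,0],"jaw":0.55},{"translation":[0,0,0],"angular":[0,0,0],"jaw":0.5},{"translation":[0,0,0],"angular":[0,0,0],"jaw":0.45},{"translation":[0,0,0],"angular":[0,0,0],"jaw":0.4},{"translation":[0,0,0],"angular":[0,0,0],"jaw":0.4},{"translation":[0,0,0],"angular":[0,0,0],"jaw":0.4},{"translation":[0,0,0],"angular":[0,0,0],"jaw":0.4}]'
```

```text
t: 12.1
ee_pos: [471.3, -329.6, -26.4]
orientation: [-2.121, -2.317, 0.0]
ft_force: [-0.6, 0.7, -1.0]
width: 56.8
grasp_force: 0.0
t: 13.1
ee_pos: [471.4, -329.7, -26.3]
orientation: [2.122, 2.317, 0.0]
ft_force: [-0.6, 0.1, -0.5]
width: 43.6
grasp_force: 30.0
```

Gripped, 43.6 mm wide at 30 N. I'll lift and go round in front of the lever ball to a viewpoint beside the die.

```bash
python3 -m creep '[{"translation":[0,0,-20],"angular":[0,0,0],"jaw":0.4},{"translation":[0,0,-50],"angular":[0,0,0],"jaw":0.4},{"translation":[0,0,-85],"angular":[0,0,0],"jaw":0.4},{"translation":[20,-10,-120],"angular":[0,0,0],"jaw":0.4},{"translation":[50,-25,-145],"angular":[0,0,0],"jaw":0.4},{"translation":[85,-42,-145],"angular":[0,0,0],"jaw":0.4},{"translation":[115,-56,-145],"angular":[0,0,0],"jaw":0.4},{"translation":[136,-64,-145],"angular":[0,0,0],"jaw":0.4}]'
python3 -m creep '[{"translation":[40,4,0],"angular":[0,0,0],"jaw":0.4},{"translation":[85,8,0],"angular":[0,0,0],"jaw":0.4},{"translation":[130,12,0],"angular":[0,0,0],"jaw":0.4},{"translation":[175,16,0],"angular":[0,0,0],"jaw":0.4},{"translation":[212,19,0],"angular":[0,0,0],"jaw":0.4},{"translation":[214,60,0],"angular":[0,0,0],"jaw":0.4},{"translation":[208,100,0],"angular":[0,0,0],"jaw":0.4},{"translation":[208,120,0],"angular":[0,0,0],"jaw":0.4}]'
python3 -m creep '[{"translation":[0,0,0],"angular":[0,0,0],"jaw":0.4},{"translation":[0,0,0],"angular":[0,0,0],"jaw":0.4},{"translation":[0,0,0],"angular":[0,0,0],"jaw":0.4},{"translation":[0,0,0],"angular":[0,0,0],"jaw":0.4},{"translation":[0,0,0],"angular":[0,0,0],"jaw":0.4},{"translation":[0,0,0],"angular":[0,0,0],"jaw":0.4},{"translation":[0,0,0],"angular":[0,0,0],"jaw":0.4},{"translation":[0,0,0],"angular":[0,0,0],"jaw":0.4}]'
python3 - <<'E'
from h import *
p,M=tcp();print(p,M)
im=ctrl.get_image("wrist");W=ctrl.camera_info("wrist");cv2.imwrite("pics/w5.png",im[:,:,::-1])
np.save("W5.npy",W["world_from_camera"])
for l in ("badge","die_seat","slide_knob"):
  for r in ctrl.look_for("wrist",l)[:2]: print(l,r)
for n,P in (("die",[595.9,24.5,65]),("knob",[587.6,119.2,87])): print(n,proj(W,P))
E
```

```text
t: 14.1
ee_pos: [395.0, -198.8, 119.7]
orientation: [2.121, 2.316, 0.0]
ft_force: [-0.5, 0.1, 0.2]
width: 43.0
grasp_force: 30.0
t: 15.1
ee_pos: [499.7, 18.3, 119.5]
orientation: [2.12, 2.316, 0.003]
ft_force: [-0.4, -0.3, -0.9]
width: 43.2
grasp_force: 30.0
t: 16.1
ee_pos: [497.0, 17.9, 118.7]
orientation: [-2.122, -2.317, -0.0]
ft_force: [0.4, -0.4, -1.0]
width: 43.1
grasp_force: 30.0
[496.95  17.93 118.67] [[-0.09  1.   -0.  ]
 [ 1.    0.09  0.  ]
 [ 0.   -0.   -1.  ]]
badge {'rect': [271.8, 257.9, 360.5, 338.1], 'score': 0.76}
die_seat {'rect': [389.6, 98.6, 502.6, 289.4], 'score': 0.79}
slide_knob {'rect': [390.0, 98.7, 498.7, 290.7], 'score': 0.8}
die [448.96 253.55]
knob [479.5  116.86]
```

View pics/w5.png

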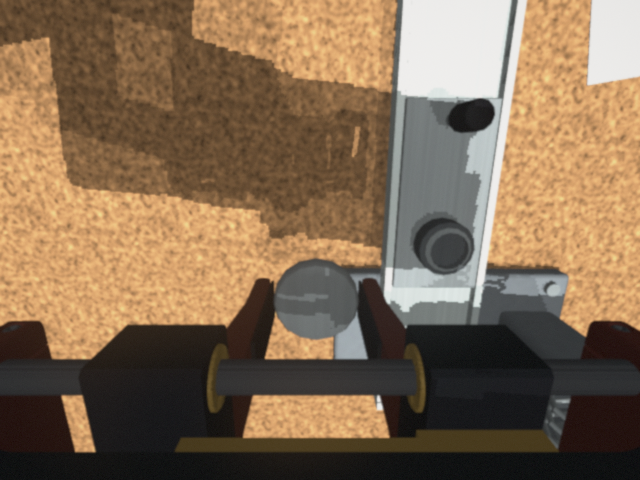

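The wrist view shows the held badge centred at about (316,299), the die at (446,246) and the knob at (472,116). I'll fit the circles numerically.

```bash
python3 - <<'E'
from h import *
W=ctrl.camera_info("wrist");g=cv2.cvtColor(cv2.imread("pics/w5.png"),cv2.COLOR_BGR2GRAY)
def hc(x0,y0,x1,y1,rmin,rmax,n):
    c=cv2.HoughCircles(cv2.resize(g[y0:y1,x0:x1],None,fx=4,fy=4,interpolation=cv2.INTER_CUBIC),cv2.HOUGH_GRADIENT,1,8,param1=80,param2=15,minRadius=rmin*4,maxRadius=rmax*4)
    return None if c is None else c[0,:n]/4+[x0,y0,0]
b=hc(255,240,375,360,37,45,4);print("badge",b)
o=hc(400,200,490,290,24,34,4);print("post",o)
i=hc(400,200,490,290,15,23,4);print("plug",i)
K=340.7
for z,r,n in ((60,21.5,"post"),(65,14.5,"plugtop"),(60,17.5,"plugbase")):
  P=np.array([595.5,29,z]);print(n,"expected r px",np.linalg.norm(proj(W,P)-proj(W,P+[r,0,0])))
for z in (60,65): print(z,[onplane(W,c[:2],z) for c in (o if z==60 else i)[:3]])
p,M=tcp()
for z in (118.67+26.3,118.67+26.3+5): 
  print("badge z",z,[M.T@(onplane(W,c[:2],z)-p) for c in b[:2]], np.linalg.norm(proj(W,p+[0,0,z-p[2]])-proj(W,p+[22,0,z-p[2]])))
print("knob top",onplane(W,(483,113),87))
E
```

```text
badge [[316.12 299.88  41.8 ]
 [314.12 299.12  40.42]
 [316.12 295.12  44.3 ]
 [315.12 297.38  42.1 ]]
post [[444.38 244.88  29.6 ]
 [444.62 242.88  31.  ]
 [442.62 243.62  31.58]
 [442.88 240.88  33.58]]
plug [[441.12 253.88  21.45]]
post expected r px 27.867014685232114
plugtop expected r px 19.15623335034342
plugbase expected r px 22.69095790601629
60 [array([593.24,  29.61,  60.  ]), array([593.13,  31.2 ,  60.  ]), array([591.73,  30.48,  60.  ])]
65 [array([590.08,  23.73,  65.  ])]
badge z 144.97 [array([ -1.83,  -0.8 , -26.31]), array([ -1.4 ,  -1.86, -26.31])] 41.7409853510651
badge z 149.97 [array([  0.57,  -0.81, -31.31]), array([  0.99,  -1.83, -31.31])] 42.88699037845994
knob top [589.24 121.57  87.  ]
```

```bash
python3 - <<'E'
import cv2,numpy as np
g=cv2.cvtColor(cv2.imread("pics/w5.png"),cv2.COLOR_BGR2GRAY)[208:282:2,406:484:2]
for i,r in enumerate(g): print(208+2*i,"".join("%3d"%(v//4) for v in r))
E
```

```text
208  29 29 29 29 29 29 29 29 29 29 29 29 30 30 30 29 30 30 30 30 29 29 30 29 28 29 29 29 29 29 29 29 29 29 29 33 47 48 48
210  29 29 29 29 29 30 29 29 29 29 29 29 30 30 28 29 29 29 29 29 28 29 30 29 28 29 30 29 29 29 29 29 29 29 29 37 47 49 48
212  29 29 30 29 29 29 29 29 29 29 28 27 29 29 24 24 24 24 25 24 24 29 30 29 29 29 29 30 29 29 29 29 29 29 30 42 48 49 48
214  29 29 30 29 29 29 29 30 29 28 25 22 24 24 23 23 23 23 23 23 23 26 27 28 28 29 29 29 29 29 29 29 29 29 31 44 48 49 48
216  29 29 30 29 29 29 29 30 28 23 23 23 23 23 23 23 22 22 22 22 22 23 24 25 28 29 29 30 29 29 29 29 29 29 33 47 48 48 48
218  29 29 30 29 29 29 29 26 23 23 23 23 23 21 19 18 16 13 12 14 16 19 20 21 23 25 29 30 29 29 29 29 28 29 37 47 48 48 48
220  29 29 29 29 29 28 24 24 22 22 22 20 16 11 10 10 10 10 10 10 10 10 11 13 18 23 29 30 29 29 28 29 29 29 43 47 48 48 47
222  29 30 30 29 29 24 23 23 22 22 17 12 10 10 10 10 10 10 10 11 11 12 13 12 12 15 24 28 29 29 29 29 29 31 44 48 49 48 47
224  29 29 30 29 26 23 23 23 20 14 10 10 10 10 10 10 12 13 14 14 15 15 15 15 15 15 15 19 26 29 28 29 29 33 47 48 48 48 45
22
[... 2713 characters left out ...]
 49 49 42 28 17 16 17 19 21 22 23 22 21 22 22 18 19 30 40 44 47 43 41 45 48 47 43 50 59 59
272  50 49 50 50 50 49 49 49 49 49 49 49 46 33 22 18 17 16 17 17 17 17 18 19 23 32 40 40 41 42 42 45 47 48 46 40 53 59 59
274  50 49 50 50 50 49 49 49 49 49 49 49 48 47 42 37 34 31 26 25 28 30 34 39 39 40 41 41 40 41 43 47 47 47 46 38 54 59 59
276  50 49 50 50 50 49 49 49 49 49 50 49 48 48 48 48 47 47 43 41 41 41 41 42 41 42 46 46 45 45 42 44 48 48 46 39 56 59 59
278  49 49 50 50 50 49 49 49 49 50 50 49 49 48 48 49 47 46 46 42 41 41 41 41 41 42 47 47 47 47 43 41 47 47 45 39 58 59 59
280  49 49 50 50 50 49 49 49 49 49 49 49 48 47 44 46 43 42 42 42 41 41 41 42 41 41 42 41 44 46 43 44 48 47 44 40 58 59 58
```

```bash
python3 - <<'E'
from h import *
W=ctrl.camera_info("wrist")
a=onplane(W,(449,250.8),65);b=onplane(W,(446.3,247.8),60);print(a,b)
p,M=tcp();d=(a+b)/2;print(M.T@(np.r_[d[:2],0]-p))
bb=onplane(W,(316.12,299.5),147);print("badge",bb,M.T@(bb-p))
E
```

```text
[595.51  26.65  65.  ] [595.16  27.44  60.  ]
[  0.4   98.83 118.66]
badge [496.18  17.24 147.  ] [ -0.64  -0.81 -28.34]
```

```bash
python3 -m creep '[{"translation":[0,25,0],"angular":[0,0,0],"jaw":0.4},{"translation":[0.4,50,0],"angular":[0,0,0],"jaw":0.4},{"translation":[0.8,75,0],"angular":[0,0,0],"jaw":0.4},{"translation":[0.8,99.3,0],"angular":[0,0,0],"jaw":0.4},{"translation":[0.8,99.3,20],"angular":[0,0,0],"jaw":0.4},{"translation":[0.8,99.3,50],"angular":[0,0,0],"jaw":0.4},{"translation":[0.8,99.3,74],"angular":[0,0,0],"jaw":0.4},{"translation":[0.8,99.3,76],"angular":[0,0,0],"jaw":0.4}]'
python3 -m creep '[{"translation":[0,0,0],"angular":[0,0,0],"jaw":0.4},{"translation":[0,0,0],"angular":[0,0,0],"jaw":0.4},{"translation":[0,0,1],"angular":[0,0,0],"jaw":0.4},{"translation":[0,0,2],"angular":[0,0,0],"jaw":0.4},{"translation":[0,0,3],"angular":[0,0,0],"jaw":0.4},{"translation":[0,0,4],"angular":[0,0,0],"jaw":0.4},{"translation":[0,0,5],"angular":[0,0,0],"jaw":0.4},{"translation":[0,0,5],"angular":[0,0,0],"jaw":0.4}]'
python3 - <<'E'
from h import *
p,M=tcp();print(p);im=ctrl.get_image("wrist");cv2.imwrite("pics/w6.png",im[:,:,::-1])
print(M.T@(np.r_[595.4,27.0,33.7]-p))
E
```

```text
t: 17.3
ee_pos: [594.3, 27.4, 41.0]
orientation: [-2.12, -2.315, 0.004]
ft_force: [0.3, 0.5, -1.2]
width: 43.4
grasp_force: 30.0
t: 18.3
ee_pos: [595.7, 27.5, 37.5]
orientation: [-2.121, -2.317, 0.0]
ft_force: [0.4, -0.3, 0.8]
width: 43.2
grasp_force: 30.0
[595.69  27.46  37.53]
[-0.44 -0.32  3.83]
```

```bash
python3 -m creep '[{"translation":[0,0,0.5],"angular":[0,0,0],"jaw":0.4},{"translation":[0,0,1],"angular":[0,0,0],"jaw":0.4},{"translation":[0,0,1.5],"angular":[0,0,0],"jaw":0.4},{"translation":[0,0,2],"angular":[0,0,0],"jaw":0.4},{"translation":[0,0,2.5],"angular":[0,0,0],"jaw":0.4},{"translation":[0,0,3],"angular":[0,0,0],"jaw":0.4},{"translation":[0,0,3.4],"angular":[0,0,0],"jaw":0.4},{"translation":[0,0,3.4],"angular":[0,0,0],"jaw":0.4}]'
```

```text
t: 19.35
ee_pos: [595.8, 27.5, 34.3]
orientation: [2.122, 2.317, 0.0]
ft_force: [0.7, -0.2, -0.8]
width: 43.2
grasp_force: 30.0
```

```bash
python3 -m creep '[{"translation":[0,0,0.3],"angular":[0,0,0],"jaw":0.4},{"translation":[0,0,0.6],"angular":[0,0,0],"jaw":0.4},{"translation":[0,0,0.6],"angular":[0,0,0],"jaw":0.55},{"translation":[0,0,0.6],"angular":[0,0,0],"jaw":0.6},{"translation":[0,0,0.6],"angular":[0,0,0],"jaw":0.65},{"translation":[0,0,0.6],"angular":[0,0,0],"jaw":0.7},{"translation":[0,0,0.6],"angular":[0,0,0],"jaw":0.7},{"translation":[0,0,0.6],"angular":[0,0,0],"jaw":0.7}]'
python3 -m creep '[{"translation":[0,0,-10],"angular":[0,0,0],"jaw":0.7},{"translation":[0,0,-30],"angular":[0,0,0],"jaw":0.7},{"translation":[0,0,-55],"angular":[0,0,0],"jaw":0.7},{"translation":[0,0,-75],"angular":[0,0,0],"jaw":0.7},{"translation":[0,0,-75],"angular":[0,0,0],"jaw":0.7},{"translation":[0,0,-75],"angular":[0,0,0],"jaw":0.7},{"translation":[0,0,-75],"angular":[0,0,0],"jaw":0.7},{"translation":[0,0,-75],"angular":[0,0,0],"jaw":0.7}]'
python3 - <<'E'
from h import *
p,M=tcp();print(p);im=ctrl.get_image("wrist");W=ctrl.camera_info("wrist");cv2.imwrite("pics/w7.png",im[:,:,::-1])
for l in ("badge","slide_knob"): print(l,ctrl.look_for("wrist",l)[:2])
q=proj(W,[595.4,27,64]);print("die at",q)
x,y=map(int,q);c=cv2.resize(im[max(0,y-110):y+80,x-110:x+110,::-1],None,fx=3,fy=3,interpolation=cv2.INTER_CUBIC);cv2.imwrite("pics/w7c.png",c)
for n,P in (("knob top",[587.6,121.5,87]),): print(proj(W,P))
E
```

```text
t: 20.35
ee_pos: [595.8, 27.4, 33.7]
orientation: [2.122, 2.317, -0.0]
ft_force: [-0.2, 0.8, -0.4]
width: 61.2
grasp_force: 0.0
t: 21.35
ee_pos: [595.3, 27.4, 108.0]
orientation: [-2.121, -2.316, 0.001]
ft_force: [0.8, 0.5, -0.5]
width: 61.2
grasp_force: 0.0
[595.33  27.42 107.95]
badge [{'rect': [285.3, 226.7, 348.6, 283.3], 'score': 0.71}, {'rect': [266.9, 93.9, 367.9, 295.3], 'score': 0.57}]
slide_knob [{'rect': [267.5, 97.2, 366.2, 295.2], 'score': 0.95}]
die at [317.19 255.43]
[318.37 112.81]
```

View pics/w7c.png

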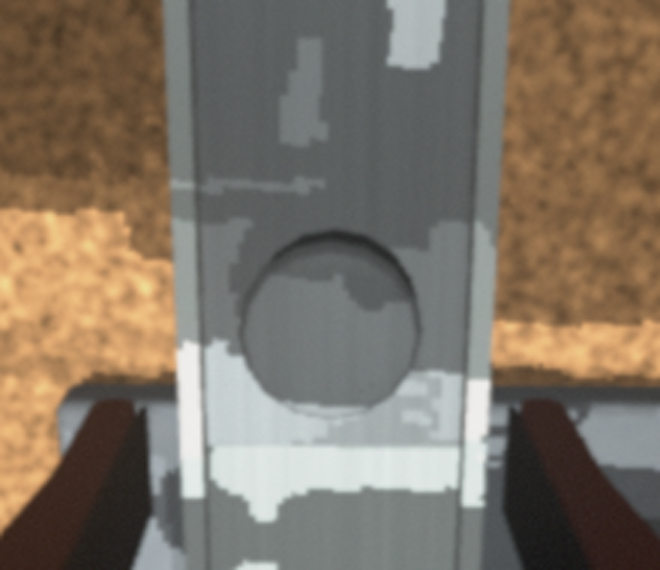

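The badge sits level and centred on the die, at about (330,325) in the crop. Next the knob.

```bash
python3 -m creep '[{"translation":[30,0,0],"angular":[0,0,0],"jaw":0.7},{"translation":[65,0,0],"angular":[0,0,0],"jaw":0.7},{"translation":[94.5,0,0],"angular":[0,0,0],"jaw":0.7},{"translation":[94.5,0,0],"angular":[0,0,0],"jaw":0.7},{"translation":[94.5,0,25],"angular":[0,0,0],"jaw":0.7},{"translation":[94.5,0,50],"angular":[0,0,0],"jaw":0.7},{"translation":[94.5,0,68],"angular":[0,0,0],"jaw":0.7},{"translation":[94.5,0,68],"angular":[0,0,0],"jaw":0.7}]'
python3 -m creep '[{"translation":[0,0,0],"angular":[0,0,0],"jaw":0.5},{"translation":[0,0,0],"angular":[0,0,0],"jaw":0.4},{"translation":[0,0,0],"angular":[0,0,0],"jaw":0.3},{"translation":[0,0,0],"angular":[0,0,0],"jaw":0.25},{"translation":[0,0,0],"angular":[0,0,0],"jaw":0.2},{"translation":[0,0,0],"angular":[0,0,0],"jaw":0.15},{"translation":[0,0,0],"angular":[0,0,0],"jaw":0.15},{"translation":[0,0,0],"angular":[0,0,0],"jaw":0.15}]'
```

```text
t: 22.5
ee_pos: [586.4, 120.8, 39.3]
orientation: [-2.121, -2.315, 0.004]
ft_force: [0.2, -0.2, 1.1]
width: 61.3
grasp_force: 0.0
t: 23.5
ee_pos: [589.2, 121.8, 41.2]
orientation: [2.12, 2.316, 0.004]
ft_force: [5.6, 0.5, -1.4]
width: 19.3
grasp_force: 30.0
```

```bash
python3 -m creep '[{"translation":[-6,0,0],"angular":[0,0,0],"jaw":0.15},{"translation":[-18,0,0],"angular":[0,0,0],"jaw":0.15},{"translation":[-32,0,0],"angular":[0,0,0],"jaw":0.15},{"translation":[-46,0,0],"angular":[0,0,0],"jaw":0.15},{"translation":[-60,0,0],"angular":[0,0,0],"jaw":0.15},{"translation":[-74,0,0],"angular":[0,0,0],"jaw":0.15},{"translation":[-87,0,0],"angular":[0,0,0],"jaw":0.15},{"translation":[-96,0,0],"angular":[0,0,0],"jaw":0.15}]'
python3 -m creep '[{"translation":[-1,0,0],"angular":[0,0,0],"jaw":0.15},{"translation":[-2,0,0],"angular":[0,0,0],"jaw":0.15},{"translation":[-3,0,0],"angular":[0,0,0],"jaw":0.15},{"translation":[-4,0,0],"angular":[0,0,0],"jaw":0.15},{"translation":[-5,0,0],"angular":[0,0,0],"jaw":0.15},{"translation":[-6,0,0],"angular":[0,0,0],"jaw":0.15},{"translation":[-6,0,0],"angular":[0,0,0],"jaw":0.15},{"translation":[-6,0,0],"angular":[0,0,0],"jaw":0.15}]'
```

```text
t: 24.5
ee_pos: [597.2, 25.7, 41.1]
orientation: [2.121, 2.315, 0.003]
ft_force: [4.9, 2.6, -0.0]
width: 19.3
grasp_force: 30.0
t: 25.5
ee_pos: [597.6, 20.9, 41.1]
orientation: [2.121, 2.316, 0.004]
ft_force: [5.1, 5.6, 1.1]
width: 19.2
grasp_force: 30.0
```

```bash
python3 -m creep '[{"translation":[-1,0,0],"angular":[0,0,0],"jaw":0.15},{"translation":[-2,0,0],"angular":[0,0,0],"jaw":0.15},{"translation":[-3,0,0],"angular":[0,0,0],"jaw":0.15},{"translation":[-4,0,0],"angular":[0,0,0],"jaw":0.15},{"translation":[-5,0,0],"angular":[0,0,0],"jaw":0.15},{"translation":[-5,0,0],"angular":[0,0,0],"jaw":0.15},{"translation":[-5,0,0],"angular":[0,0,0],"jaw":0.15},{"translation":[-5,0,0],"angular":[0,0,0],"jaw":0.15}]'
```

```text
t: 26.5
ee_pos: [597.6, 20.8, 41.1]
orientation: [-2.121, -2.313, -0.01]
ft_force: [3.2, 29.3, 0.6]
width: 19.5
grasp_force: 30.0
```

The carriage is against its end stop: y stayed at 20.8 while the force rose to 29 N. I'll relieve, release and lift.

```bash
python3 -m creep '[{"translation":[4,0,0],"angular":[0,0,0],"jaw":0.15},{"translation":[4,0,0],"angular":[0,0,0],"jaw":0.15},{"translation":[4,0,0],"angular":[0,0,0],"jaw":0.3},{"translation":[4,0,0],"angular":[0,0,0],"jaw":0.5},{"translation":[4,0,0],"angular":[0,0,0],"jaw":0.6},{"translation":[4,0,-2],"angular":[0,0,0],"jaw":0.7},{"translation":[4,0,-15],"angular":[0,0,0],"jaw":0.7},{"translation":[4,0,-40],"angular":[0,0,0],"jaw":0.7}]'
python3 -m creep '[{"translation":[0,0,-40],"angular":[0,0,0],"jaw":0.7},{"translation":[0,0,-85],"angular":[0,0,0],"jaw":0.7},{"translation":[0,0,-130],"angular":[0,0,0],"jaw":0.7},{"translation":[0,0,-175],"angular":[0,0,0],"jaw":0.7},{"translation":[0,0,-220],"angular":[0,0,0],"jaw":0.7},{"translation":[0,0,-255],"angular":[0,0,0],"jaw":0.7},{"translation":[0,0,-265],"angular":[0,0,0],"jaw":0.7},{"translation":[0,0,-265],"angular":[0,0,0],"jaw":0.7}]'
python3 - <<'E'
from h import *
p,M=tcp();print(p);b=np.r_[518.8,-81.3,345];print(M.T@(b-p))
ctrl.get_image("scene");ctrl.get_image("side");ctrl.get_image("wrist")
for c in("scene","side","wrist"):
  for l in ("badge","slide_knob","lever_ball"): print(c,l,[(np.round(r["rect"]),round(r["score"],2)) for r in ctrl.look_for(c,l)[:2]])
E
```

```text
t: 27.5
ee_pos: [595.9, 18.9, 81.0]
orientation: [-2.121, -2.316, 0.002]
ft_force: [0.3, -0.9, 0.3]
width: 61.4
grasp_force: 0.0
t: 28.5
ee_pos: [596.3, 18.9, 345.8]
orientation: [2.121, 2.317, 0.001]
ft_force: [0.6, 0.2, 0.3]
width: 61.0
grasp_force: 0.0
[596.33  18.94 345.79]
[-93.04 -86.04   0.75]
scene badge [(array([252., 232., 378., 354.]), 0.73), (array([296., 284., 302., 289.]), 0.45)]
scene slide_knob [(array([286., 279., 330., 315.]), 0.8)]
scene lever_ball []
side badge [(array([343., 274., 358., 281.]), 0.63)]
side slide_knob [(array([327., 263., 365., 297.]), 0.88)]
side lever_ball [(array([310., 194., 366., 248.]), 0.87)]
wrist badge [(array([308., 250., 326., 249.]), 0.45)]
wrist slide_knob [(array([293., 186., 341., 256.]), 0.56)]
wrist lever_ball [(array([242., 284., 365., 360.]), 0.55), (array([293., 190., 342., 257.]), 0.15)]
```

```bash
python3 -m creep '[{"translation":[-12,-11,0],"angular":[0,0,0.18],"jaw":0.7},{"translation":[-24,-22,0],"angular":[0,0,0.36],"jaw":0.7},{"translation":[-36,-33,0],"angular":[0,0,0.54],"jaw":0.7},{"translation":[-48,-44,0],"angular":[0,0,0.72],"jaw":0.7},{"translation":[-60,-55,0],"angular":[0,0,0.9],"jaw":0.7},{"translation":[-72,-66,0],"angular":[0,0,1.08],"jaw":0.7},{"translation":[-84,-77,0],"angular":[0,0,1.26],"jaw":0.7},{"translation":[-93,-86,0],"angular":[0,0,1.44],"jaw":0.7}]'
python3 -m creep '[{"translation":[0,0,0],"angular":[0,0,0.13],"jaw":0.7},{"translation":[0,0,0],"angular":[0,0,0.13],"jaw":0.7},{"translation":[0,0,0],"angular":[0,0,0.13],"jaw":0.7},{"translation":[0,0,0],"angular":[0,0,0.13],"jaw":0.7},{"translation":[0,0,0],"angular":[0,0,0.13],"jaw":0.7},{"translation":[0,0,0],"angular":[0,0,0.13],"jaw":0.7},{"translation":[0,0,0],"angular":[0,0,0.13],"jaw":0.7},{"translation":[0,0,0],"angular":[0,0,0.13],"jaw":0.7}]'
python3 - <<'E'
from h import *
p,M=tcp();print(p,M);im=ctrl.get_image("wrist");W=ctrl.camera_info("wrist")
print("ball pred px",proj(W,[518.8,-81.3,314]))
for r in ctrl.look_for("wrist","lever_ball")[:2]: print(r)
g=cv2.cvtColor(im,cv2.COLOR_RGB2GRAY)[240:400:6,230:410:6]
for i,r in enumerate(g): print(240+6*i,"".join("%3d"%(v//4) for v in r))
E
```

```text
t: 30.1
ee_pos: [518.7, -81.7, 345.8]
orientation: [3.124, 0.333, 0.0]
ft_force: [0.2, 0.3, 0.9]
width: 61.5
grasp_force: 0.0
t: 31.1
ee_pos: [519.0, -81.2, 345.7]
orientation: [-3.138, -0.14, 0.0]
ft_force: [-0.1, 0.7, -0.3]
width: 61.2
grasp_force: 0.0
[519.03 -81.2  345.66] [[ 1.    0.09 -0.  ]
 [ 0.09 -1.    0.  ]
 [-0.   -0.   -1.  ]]
ball pred px [316.22 259.11]
{'rect': [99.2, 11.6, 365.5, 286.2], 'score': 0.56}
240  20 25 20 22 28 20 22 40 42 35 40 41 34  9  9  9  9 40 44 45 44 45 44 45 45 44 42 43 47 44
246  20 21 23 22 25 22 20 39 35 36 37 37  9  9  9  9 10 10 40 42 43 42 47 45 37 40 44 48 45 44
252  20 22 21 21 25 21 21 42 38 40 38  9  8  9  9  9  9  9 10 43 45 42 45 44 43 45 47 46 44 44
258  20 21 22 21 21 20 24 35 39 37 38  8  9  9  9 10  9  9  9 47 45 44 43 42 43 44 48 47 42 45
264  20 21 23 21 27 27 31 43 37 43 46  9  9  9  9  9 10  9  9 40 46 44 45 45 44 45 47 47 47 49
270  21 23 20 24 26 25 44 49 43 44 43 13  9  9  9  9  9  9 14 44 41 47 46 45 45 44 45 46 44 43
276  20 21 21 26 28 28 42 44 41 43 42 46  9  9  9  9  9 10 46 49 43 44 43 43 45 44 47 43 45 44
282  22 13  
[... 1187 characters left out ...]
39 43 46 44 46 42 44 42 39  6  6  7
360   9  9  9 12 12 13 13 12 13 13 13 14 13 13 13 13 13 14 14 13 13 13 13 13 12 13 12 10  9 10
366  14 14 14 14 14 15 15 15 15 15 15 16 15 15 15 15 15 14 14 13 14 14 14 15 15 15 14 14 14 14
372  15 15 15 15 15 15 16 16 16 16 16 16 16 16 17 17 16 16 16 16 16 16 16 16 16 15 16 16 15 15
378  15 15 15 15 15 16 16 16 16 16 16 17 16 16 16 16 16 16 16 16 16 16 16 16 16 15 15 15 15 15
384  13 13 13 13 17 17 18 17 17 17 17 17 18 17 17 17 17 17 17 17 17 17 17 17 17 17 17 16 16 16
390  13 12 13 13 15 15 16 16 16 16 16 16 16 16 17 16 17 17 16 16 16 16 16 15 16 16 16 16 15 15
396  26 25 40 43 42 39 40 40 38 41 43 43 41 42 41 37 41 43 38 39 40 43 41 45 40 42 39 41 41 33
```

The ball is at about (317,260) against a predicted (316,259), so it's aligned. Descend and grip.

```bash
python3 -m creep '[{"translation":[0,0,15],"angular":[0,0,0],"jaw":0.7},{"translation":[0,0,35],"angular":[0,0,0],"jaw":0.7},{"translation":[0,0,55],"angular":[0,0,0],"jaw":0.7},{"translation":[0,0,72],"angular":[0,0,0],"jaw":0.7},{"translation":[0,0,77],"angular":[0,0,0],"jaw":0.7},{"translation":[0,0,77],"angular":[0,0,0],"jaw":0.5},{"translation":[0,0,77],"angular":[0,0,0],"jaw":0.4},{"translation":[0,0,77],"angular":[0,0,0],"jaw":0.3}]'
python3 -m creep '[{"translation":[0,0,0],"angular":[0,0,0],"jaw":0.3},{"translation":[0,0,0],"angular":[0,0,0],"jaw":0.3},{"translation":[0,0,0],"angular":[0,0,0],"jaw":0.3},{"translation":[0,0,0],"angular":[0,0,0],"jaw":0.3},{"translation":[0,0,0],"angular":[0,0,0],"jaw":0.3},{"translation":[0,0,0],"angular":[0,0,0],"jaw":0.3},{"translation":[0,0,0],"angular":[0,0,0],"jaw":0.3},{"translation":[0,0,0],"angular":[0,0,0],"jaw":0.3}]'
python3 - <<'E'
from h import *
p,M=tcp();print(p)
for i in range(1,17):
    a=np.radians(50)-i/16; d=190*np.array([np.cos(a)-np.cos(np.radians(50)),np.sin(a)-np.sin(np.radians(50))]);print(i,np.round([-d[0],-d[1]],1))
E
```

```text
t: 32.2
ee_pos: [519.4, -81.3, 269.3]
orientation: [3.138, 0.139, 0.002]
ft_force: [0.1, -1.1, 0.1]
width: 35.2
grasp_force: 0.7
t: 33.2
ee_pos: [519.4, -81.9, 269.2]
orientation: [3.137, 0.139, 0.002]
ft_force: [-0.4, -4.9, 4.2]
width: 32.6
grasp_force: 30.0
[519.39 -81.86 269.24]
1 [-8.9  7.9]
2 [-17.2  16.4]
3 [-25.   25.3]
4 [-32.2  34.7]
5 [-38.8  44.6]
6 [-44.8  54.8]
7 [-50.2  65.5]
8 [-54.8  76.4]
9 [-58.8  87.6]
10 [-62.1  99. ]
11 [-64.6 110.6]
12 [-66.4 122.3]
13 [-67.5 134.1]
14 [-67.9 146. ]
15 [-67.5 157.9]
16 [-66.3 169.7]
```

```bash
python3 -m creep '[{"translation":[0,0,0],"angular":[0,0,0],"jaw":0.5},{"translation":[0,0,0],"angular":[0,0,0],"jaw":0.5},{"translation":[0,0,5],"angular":[0,0,0],"jaw":0.5},{"translation":[0,0,12],"angular":[0,0,0],"jaw":0.5},{"translation":[0,0,12],"angular":[0,0,0],"jaw":0.4},{"translation":[0,0,12],"angular":[0,0,0],"jaw":0.3},{"translation":[0,0,12],"angular":[0,0,0],"jaw":0.3},{"translation":[0,0,12],"angular":[0,0,0],"jaw":0.3}]'
```

```text
t: 34.2
ee_pos: [518.8, -81.9, 256.1]
orientation: [3.137, 0.139, -0.001]
ft_force: [1.4, -5.2, -5.7]
width: 32.7
grasp_force: 30.0
```

```bash
python3 -m creep '[{"translation":[-8.9,0,7.9],"angular":[0,0,0],"jaw":0.3},{"translation":[-17.2,0,16.4],"angular":[0,0,0],"jaw":0.3},{"translation":[-25,0,25.3],"angular":[0,0,0],"jaw":0.3},{"translation":[-32.2,0,34.7],"angular":[0,0,0],"jaw":0.3},{"translation":[-38.8,0,44.6],"angular":[0,0,0],"jaw":0.3},{"translation":[-44.8,0,54.8],"angular":[0,0,0],"jaw":0.3},{"translation":[-50.2,0,65.5],"angular":[0,0,0],"jaw":0.3},{"translation":[-54.8,0,76.4],"angular":[0,0,0],"jaw":0.3}]'
python3 -m creep '[{"translation":[-4,0,11.2],"angular":[0,0,0],"jaw":0.3},{"translation":[-7.3,0,22.6],"angular":[0,0,0],"jaw":0.3},{"translation":[-9.8,0,34.2],"angular":[0,0,0],"jaw":0.3},{"translation":[-11.6,0,45.9],"angular":[0,0,0],"jaw":0.3},{"translation":[-12.7,0,57.7],"angular":[0,0,0],"jaw":0.3},{"translation":[-13.1,0,69.6],"angular":[0,0,0],"jaw":0.3},{"translation":[-12.7,0,81.5],"angular":[0,0,0],"jaw":0.3},{"translation":[-11.5,0,93.3],"angular":[0,0,0],"jaw":0.3}]'
```

```text
t: 35.2
ee_pos: [463.8, -86.6, 180.3]
orientation: [3.138, 0.14, 0.0]
ft_force: [-0.7, -5.4, 7.0]
width: 32.7
grasp_force: 30.0
t: 36.2
ee_pos: [451.6, -87.6, 86.8]
orientation: [3.138, 0.14, -0.002]
ft_force: [-3.3, -7.7, 11.0]
width: 33.0
grasp_force: 30.0
```

```bash
python3 -m creep '[{"translation":[0.2,0,1],"angular":[0,0,0],"jaw":0.3},{"translation":[0.4,0,2],"angular":[0,0,0],"jaw":0.3},{"translation":[0.6,0,3],"angular":[0,0,0],"jaw":0.3},{"translation":[0.7,0,4],"angular":[0,0,0],"jaw":0.3},{"translation":[0.8,0,5],"angular":[0,0,0],"jaw":0.3},{"translation":[0.9,0,6],"angular":[0,0,0],"jaw":0.3},{"translation":[1,0,6],"angular":[0,0,0],"jaw":0.3},{"translation":[1,0,6],"angular":[0,0,0],"jaw":0.3}]'
python3 - <<'E'
from h import *
p,M=tcp();W=ctrl.camera_info("wrist");im=ctrl.get_image("wrist")
ctrl.get_image("side");ctrl.get_image("scene")
for c in ("side","scene","wrist"):
  for l in ("lever_ball","badge"): print(c,l,[(np.round(r["rect"]),round(r["score"],2)) for r in ctrl.look_for(c,l)[:2]])
D=ctrl.camera_info("side");print("stop ball pred side",proj(D,[452.5,-87,144]),"wrist",proj(W,[452.5,-87,144]))
g=cv2.cvtColor(im,cv2.COLOR_RGB2GRAY)[240:400:8,230:410:6]
for i,r in enumerate(g): print(240+8*i,"".join("%3d"%(v//4) for v in r))
E
```

```text
t: 37.2
ee_pos: [452.3, -87.4, 81.2]
orientation: [3.138, 0.14, -0.003]
ft_force: [-4.2, -7.7, 10.3]
width: 32.9
grasp_force: 30.0
side lever_ball [(array([314., 233., 370., 258.]), 0.79)]
side badge [(array([342., 276., 353., 280.]), 0.43)]
scene lever_ball [(array([277., 234., 331., 274.]), 0.76)]
scene badge []
wrist lever_ball [(array([273.,   0., 357., 359.]), 0.73)]
wrist badge []
stop ball pred side [294.11 261.85] wrist [315.28 331.3 ]
240  23 28 24 28 24 23 22 23 23 21 25 21 22 26 27 27 26 24 32 43 40 44 47 45 48 36 44 37 45 44
248  21 19 25 22 18 23 19 21 20 16 21 19 22 26 27 27 26 24 35 39 43 44 44 47 45 44 46 44 49 45
256  21 22 18 22 21 21 20 20 20 20 23 19 22 26 27 27 27 24 39 39 38 35 41 46 44 47 45 41 42 45
264  20 19 21 20 16 18 20 20 19 23 19 30 21 26 27 27 26 24 40 41 43 44 42 36 48 42 47 46 43 43
272  23 18 20 19 22 23 19 20 19 20 21 35 21 26 27 28 26 23 36 37 46 38 42 42 47 43 36 42 43 44
280  17 18 18 23 20 19 12  9  9 18 40 38 21 26 27 27 26 23 42 43 33 10 11 43 48 46 44 47 44 44
288  18 20 20 19 22 20  8  8  8 27 38 35 21 26 27 28 24 18 38 42  8 10 10 16 43 37
[... 547 characters left out ...]
 6  6  6  5  6  9  9  9  7  6  8  7
344   5  5 12  7  7  8  6  5  4  4  5  5  5  5  6  6  6  5  5  5  6  5  6  7  8  8  8 11  6  6
352   5 12 15 11  7  8  7  4 23  4  4  5  5  5  6  6  6  5  4  5  4  5  6  7  8  8 14 16  6  7
360   5 20 13  9  8  9  8  8 11  8  9  9  9  9  9  9  9  9  9  9 10  8  9  9  9  9  9 14  8  6
368   5 22 12 13 12 12 12 11 11 12 11 12 13 13 13 13 13 13 13 12 13 14 13 13 13 13 11 13 15  6
376   5 23 15 14 15 15 15 15 15 15 15 15 15 15 15 15 15 15 16 15 16 15 15 15 15 15 12 13 19  5
384   5 20 15 16 16 16 16 16 16 16 16 17 17 16 16 16 16 17 16 16 16 16 16 16 16 16 13 12 21  6
392   6 21 12 12 12 12 12 13 15 15 15 16 15 15 16 15 16 15 15 15 15 15 15 15 15 15 12 12 21  7
```

```bash
python3 -m creep '[{"translation":[0,0,2],"angular":[0,0,0],"jaw":0.3},{"translation":[0,0,4],"angular":[0,0,0],"jaw":0.3},{"translation":[0,0,6],"angular":[0,0,0],"jaw":0.3},{"translation":[0,0,8],"angular":[0,0,0],"jaw":0.3},{"translation":[0,0,10],"angular":[0,0,0],"jaw":0.3},{"translation":[0,0,12],"angular":[0,0,0],"jaw":0.3},{"translation":[0,0,12],"angular":[0,0,0],"jaw":0.3},{"translation":[0,0,12],"angular":[0,0,0],"jaw":0.3}]'
python3 - <<'E'
from h import *
p,M=tcp();W=ctrl.camera_info("wrist");im=ctrl.get_image("wrist");print(p)
piv=np.array([605.6+35,-73.9+3,168.]);ux=np.array([-.9963,-.0865,0])
for th in (.85,.9,.95,1.0):
    a=np.radians(50)-th;c=piv+190*(np.cos(a)*ux+np.sin(a)*np.array([0,0,1]));
    top=[proj(W,c+17*(np.cos(t)*M[:,0]-np.sin(t)*M[:,2]))[1] for t in np.linspace(0,3.14,60)]
    print(th,c,proj(W,c),"top row",min(top))
g=cv2.cvtColor(im,cv2.COLOR_RGB2GRAY)
for r in range(284,326,3): print(r,"".join("%3d"%(v//4) for v in g[r,270:364:3]))
E
```

```text
t: 38.65
ee_pos: [455.5, -87.4, 71.1]
orientation: [3.137, 0.139, 0.006]
ft_force: [-2.3, -2.0, 26.4]
width: 32.7
grasp_force: 30.0
[455.5  -87.37  71.15]
0.85 [451.35 -87.33 172.31] [315.46 405.99] top row 359.5786301680946
0.9 [451.37 -87.33 162.81] [315.47 385.58] top row 342.0737474232864
0.95 [451.87 -87.29 153.32] [315.48 367.04] top row 326.02818194684784
1.0 [452.84 -87.2  143.87] [315.49 349.97] top row 311.1183841785857
284   8  9  8  8  6 20 22 39 33 27 21 23 25 26 27 27 27 27 27 26 25 23 31 32 37 38 22  9 10 10 11 11
287   8  8  8  7  6 20 33 39 37 28 20 23 25 26 27 27 27 27 27 26 25 22 42 41 43 41 21  8 10 10 10 10
290   8  8  9  6  6 19 39 33 35 31 20 23 25 26 27 27 27 27 27 26 25 22 40 38 40 43 24  8 10 10 10 10
293   9  9  8  6  6 33 39 36 38 31 20 23 25 26 27 27 27 27 27 26 25 22 31 32 36 43 21  8  9 10 10 10
296   9  8  8  6  6 34 39 38 39 28 20 23 25 26 27 27 27 27 27 25 21 19 36 34 36 42 18  8  8 10 10 10
299   8  8  6  6  5 33 37 39 35 26 20 23 25 26 27 27 27 27 26 21 20 18 42 41 38 40 16  7  8 10 10 10
302   8  8  6  5  5 34 38 34 38 33 20 23 25 26 27 27 27 27 27 21 20 18 39 37 35 33 13  7  8  9 10 10
305   8  9  5  5  5 33 38 33 37 32 18 20 23 24 26 27 27 27 26 20 20 18 34 40 42 39 15  7  7  8 10 10
308   8  7  6  5  5 31 31 33 36 32 18 20 20 21 21 22 21 21 20 20 19 18 35 36 38 40 16  7  7  7  9  9
311   8  6  6  5  5 34 36 35 40 29 18 19 21 21 21 22 21 21 21 20 20 18 37 43 40 40 13  6  7  8  8 10
314   8  6  5  5  5 36 42 33 17  9 18 20 21 21 21 22 21 21 20 20 19 17 10 32 39 40 13  7  7  8  9  9
317   8  6  5  5  5 30 33 11  5  7 18 20 20 21 22 21 21 21 20 20 19 16  6  6 23 35 15  7  7  7  8  9
320   6  4  4  5  7 33  9  5  4  7 18 19 20 21 21 22 21 21 20 20 19 16  6  6  6 16 16  6  6  6  7  9
323   6  5  5  5  6 10  5  5  5  5 17 21 21 21 21 21 21 21 20 20 19 12  6  6  6  5  8  6  6  6  6  9
```

The force rose to 26 N and the ball's edge at row ~313 matches the predicted stop (311). I'll hold one second to check for creep.

```bash
python3 -m creep '[{"translation":[0,0,1],"angular":[0,0,0],"jaw":0.3},{"translation":[0,0,1],"angular":[0,0,0],"jaw":0.3},{"translation":[0,0,1],"angular":[0,0,0],"jaw":0.3},{"translation":[0,0,1],"angular":[0,0,0],"jaw":0.3},{"translation":[0,0,1],"angular":[0,0,0],"jaw":0.3},{"translation":[0,0,1],"angular":[0,0,0],"jaw":0.3},{"translation":[0,0,1],"angular":[0,0,0],"jaw":0.3},{"translation":[0,0,1],"angular":[0,0,0],"jaw":0.3}]'
python3 - <<'E'
from h import *
W=ctrl.camera_info("wrist");p,M=tcp();print(p,ctrl.get_obs()["ft_force"])
ctrl.get_image("side");print(ctrl.look_for("side","slide_knob"),ctrl.look_for("side","badge"))
E
```

```text
t: 39.7
ee_pos: [455.7, -87.3, 70.3]
orientation: [3.137, 0.139, 0.007]
ft_force: [-2.4, -1.1, 29.1]
width: 32.8
grasp_force: 30.0
[455.7  -87.33  70.28] [-2.4  -1.06 29.06]
[{'rect': [327.1, 264.0, 367.4, 295.5], 'score': 0.82}] [{'rect': [342.2, 274.6, 356.1, 278.7], 'score': 0.5}]
```

Stable: the force holds at 29 N against the stop, and the carriage hasn't moved. Handing in.

```bash
python3 -c "
from workcell import ctrl
print(ctrl.close_job())"
```

```text
the job is handed in; nothing more can be done
None
```

I handed in the job with the badge on the die, the carriage home against its end stop, and the lever held down on its stop at about 29 N; no verdict came back, and I had no direct reading of the presser's force on the badge.

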